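Set the leg marker home and hang the round board on it

TASK

The home side has won the leg. First slide the wooden marker along its brass rail right up against the tall end post; then lift the board with the round blade out of its stand and hang it by its eye on the marker's peg, let go, and leave it hanging still with the marker still against the tall post. Leave the square board and everything else on the shelf where it is.

Things in the scene. Friction and masses are not known exactly. Their poses are not given: they have to be found in the camera images.
- rail: Fixed dark wooden base, 60 (x) x 310 (y) x 20 mm high, with a brass rod along its y, 45 mm above the shelf. Origin: centre of the underside. The rail runs along its y; its -x side looks roughly to the robot.
- marker (a joint): Position of the marker along the rail's +y in m: 0 in the middle, stops at -0.09 and +0.09, where its block touches an end post. About 2.5 N of friction; it stays where it is left.
- marker_top (a point): Centre of the top end of the marker's upright. The marker is a pale wooden block 44 (x) x 70 (y) mm, top 64 mm above the shelf, on the rod; from its middle rises a square upright, 24 x 24 mm, to this point 187 mm above the shelf (good to pinch from above). Axes as the rail's.
- peg_seat (a point): Point on the axis of the marker's peg, 30 mm out from the upright's face (42 mm from its centre line), 175 mm above the shelf. The peg: a plain round brass pin, 10 mm diameter, rounded tip, sticking out towards the rail's -x and rising outwards by 10 degrees; tip 60 mm from the face. Axes as the rail's. A hung board's eye centre lies 6 mm below the peg's axis, its faces look along the rail's x.
- tall_post: The tall turned end post of the rail, dark wood, 26 mm diameter, top 118 mm above the shelf; it may be at either end. Origin: centre of its foot, 20 mm above the shelf. The marker's upright is 48 mm from its axis when the marker's block touches it.
- short_post: The short end post at the other end, 26 mm diameter, top 62 mm above the shelf. Origin: centre of its foot, 20 mm above the shelf.
- round_board: The board with the round blade, the one to hang. Wood, ~0.14 kg, 12 mm thick, 170 mm tall, standing in its stand: foot 50 mm wide, 26 mm tall (18 mm of it in the slot); disc-shaped blade, 86 mm diameter, centred at 65 mm; handle 46 mm wide from 100 mm to the top end at 170 mm, with the eye in it. Origin: centre of the foot's underside; x = through the thickness, y = width, z = up to the handle's end. Both faces alike.
- round_board_eye (a point): Centre of the eye of the round board, a 22 mm round hole through the handle's thickness, 130 mm up from the foot's underside and 40 mm below the handle's end, so that the topmost 29 mm of the handle are solid and free to grip. Axes as the board's.
- square_board: The other board, to be left alone. Wood, ~0.14 kg, 12 mm thick, 170 mm tall, standing in its stand: foot 50 mm wide, 26 mm tall (18 mm of it in the slot); square blade 82 mm wide from 24 to 104 mm; handle 46 mm wide from 100 mm to the top end at 170 mm, with the eye in it. Origin: centre of the foot's underside; x = through the thickness, y = width, z = up to the handle's end. Both faces alike.
- round_stand: Fixed dark wooden block, 70 x 90 x 28 mm, open slot 15 x 54 mm, 20 mm deep in its top (slot floor 8 mm above the shelf), long along its y. Origin: centre of the underside. Holds the round board.
- square_stand: Fixed dark wooden block, 70 x 90 x 28 mm, open slot 15 x 54 mm, 20 mm deep in its top (slot floor 8 mm above the shelf), long along its y. Origin: centre of the underside. Holds the square board. The two stands may be either way round, left or right.
- case: Black plastic dart wallet case, 70 x 140 x 26 mm, lying between the two stands. Origin: centre of the underside.
- bowl: White ceramic chalk bowl, 116 mm wide, 45 mm high, with chalk sticks. Origin: centre of the underside.
- jug: Small pewter jug, 84 mm wide, 95 mm high, handle to its +y. Origin: centre of the underside.
- dart1: Copper-barrelled dart, about 145 mm long along its y, lying between the stands and the rail, flight 26 mm high. Origin: under its middle.
- dart2: The same kind of dart, lying to the left.
- glass: Straight pint glass, 84 mm wide, 150 mm high, to the right. Origin: centre of the underside.
Not all that is in view belongs to the job. Leave any purple look-alike of the round_board alone.

How it is judged:
By the outcome, as a careful person would: the job done as asked, in the order asked, and still so for the second after the job is handed in, with the robot touching nothing.
It also fails if it takes over 64 s, if anything falls off the work surface, if the arm or the gripper's body presses on something with over 40 N, if the wrist force passes 120 N, or if a joint passes its speed limit or range.

ROBOT

A 6-joint arm with a two-finger parallel gripper is mounted at the origin on the work surface. World frame = base frame: x ahead of the robot, y to its left, z up, the work surface at z = 0. Lengths are in m, angles in rad, forces in N, time in s.
With the tool pointing down it reaches from about 0.25 to 0.775 m from the base axis. Payload 4 kg.
Tool frame: the origin (TCP) lies at the very end of the fingers, on their centre line; the grasp point (between the pads) lies 19 mm behind it; z points along the fingers, y is the line along which they close (so a half turn about z gives the same grasp; the last joint's range is limited). The gripper opens to 85 mm and grips with 20 to 120 N. Pads are 22 mm wide; open, the fingers measure 114 mm over their backs; the gripper's body (76 mm by 85 mm) begins 54 mm behind the grasp point. The pads swing forward as they close: fully open they stand 13 mm farther back than shut.
Start: joints at [1.212, 0.087, 1.371, -0, 1.684, -0.103], TCP at [0.139, 0.532, 0.21] pointing down, gripper open.
Joint ranges: [-3.1, 3.1], [-0.76, 2.03], [0.27, 2.55], [-1.08, 4.22], [0.17, 2.65], [-2.57, 2.57]. Speed limits (rad/s): [2.79, 2.79, 3.14, 3.14, 3.14, 3.14].

INTERFACE

Orientations are given as a unit quaternion [x, y, z, w].
In Python, from station import arm gives the robot as it stands. The module is installed in compiled form; this text tells all that it offers.
- The arm moves only by the tool drive_tool, never from a script. Its argument "plan" is a list of rows, each a list of 3 entries, a list of its own where there are three numbers: the shift along the world's x, y, z in mm, then the turn, a rotation vector about the world's x, y, z in degrees, then the opening, from 0 (shut) to 1 (fully open). A call has exactly 10 rows; each row shifts and turns the commanded pose from where the row before left it; what a row does not reach is not made up. A row lasts 1/8 s, in which the tool goes at most 62.5 mm and 10.7 degrees, less where a joint would pass 70% of its speed; a pose out of reach is approached as far as the arm can. A call is refused whole if a number of a shift passes 62.5 or a number of a turn 10.7, either way. A call with a gripper value outside its range is refused whole. The fingers move at their own pace and stop on an object; the grip force is fixed at half the most. Time passes only in rows, so rows that do not move let the fingers close, or fill a call up. It gives the time, the measured TCP pose, the force, the opening and the grip force at its end, in the units of the state.
- arm.sense(): the state, without advancing time (a new reading comes with each control period).
- arm.read_camera(name): name is "scene" or "top"; returns (picture, depth): 384x512x3 uint8, red, green, blue; 384x512 float32, m along the optical axis (not along the pixel's ray), 0 where there is no reading.
- arm.get_calibration(name): a dict with "mtx" (3x3 intrinsics, pixels), "k1" (the pictures are not rectified: a ray, as slopes to the right and down, at radius r is drawn at 1 + k1 r^2 times it, then the intrinsics apply), "R" (3x3) and "t" (3): a world point X has camera coordinates R X + t. Camera axes: x right, y down, z forward; pixel columns grow to the right and rows downward; lengths in m; the calibration is good to about 2 mm. A picture is of the moment at which its call begins. get_calibration takes no time and is no camera call.
- arm.finish_job(): hands the job in; it is judged then, once.
The state is a dict: "t": time; "joint_positions": joint angles; "dq": joint speeds; "joint_torque": joint torques, N m; "ee_pos": TCP position; "ee_rot": TCP orientation; "ft_force": force on the tool from outside, world axes, zero at the start; "torque": the same for the moment, N m; "finger_gap": opening from 0.0 (shut) to 1.0 (fully open); "grasp_force": force on a finger pad.
Only numpy, scipy, OpenCV 4.12 (cv2) and the standard library are available. Lean on these libraries where they do the work, as an engineer would, in place of code of your own. Each camera call takes 0.05 s, during which the arm holds its last target. There are 200 camera calls.

## Working session

There is one attempt and no reset: what is moved stays moved. The work goes in short steps, Python scripts to look and compute and a tool call to move; the robot and the scene stay as the last step left them, time stands still between calls to the robot, and variables do not carry over. Pictures are saved under pics/ and viewed, at most 10 in all, crops included, and the job is handed in when it is done.

Besides the shell and the picture viewer there is one more tool, called after ">>>" as name(argument=value, ...), one argument or row to a line, values as JSON. drive_tool: Moves the arm, as the interface text tells. Its arguments: {"type":"object","properties":{"plan":{"type":"array"}},"required":["plan"]}

```bash
mkdir -p pics
cat > h.py <<'E'
import numpy as np, cv2
from station import arm
def snap(n):
    p,d=arm.read_camera(n); np.savez(f'{n}.npz',p=p,d=d); return p,d
def load(n):
    z=np.load(f'{n}.npz'); return z['p'],z['d']
def rays(n,uv):
    c=arm.get_calibration(n); K=np.array(c['mtx']);R=np.array(c['R']);t=np.array(c['t'])
    s=cv2.undistortPoints(np.array(uv,float).reshape(-1,1,2),K,np.array([c['k1'],0,0,0.])).reshape(-1,2)
    return -R.T@t, np.c_[s,np.ones(len(s))]@R   # origin, dirs with camera depth 1
def onplane(n,uv,z):
    o,d=rays(n,uv); return o+d*((z-o[2])/d[:,2])[:,None]
def bydepth(n,uv,dep):
    o,d=rays(n,uv); return o+d*np.array(dep)[:,None]
def cloud(n,d):
    v,u=np.mgrid[:384,:512]; uv=np.c_[u.ravel(),v.ravel()]
    return bydepth(n,uv,d.ravel()).reshape(384,512,3)
E
python3 - <<'E'
from h import *
for n in('scene','top'):
    p,d=snap(n); cv2.imwrite(f'pics/{n}0.png',p[:,:,::-1])
    o,r=rays(n,[[256,192]]);print(n,o,r)
s=arm.sense();print(s['t'],s['ee_rot'],s['ft_force'])
E
```

```text
scene [0.96528117 0.46531399 0.86138613] [[-0.46854954 -0.50027094 -0.7282426 ]]
top [ 0.2558793  -0.04213697  1.36592657] [[ 0.17869585  0.01512114 -0.98381782]]
0.1 [ 1.27555154e-01  9.91830933e-01 -1.01637943e-03 -2.22208584e-04] [-0.24834038  0.22575062 -0.25514873]
```

View pics/scene0.png

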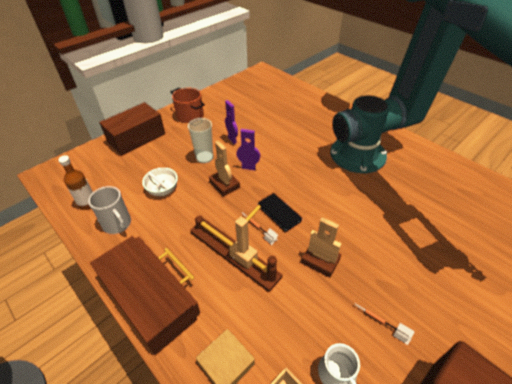

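View pics/top0.png

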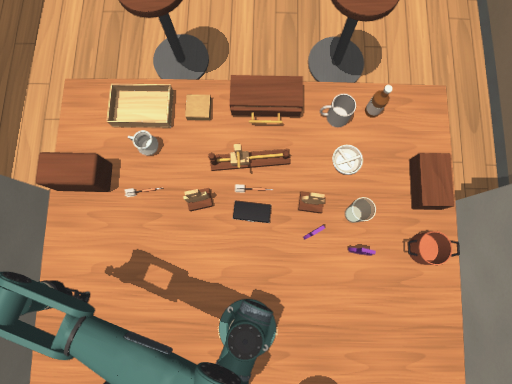

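Scene view: wooden boards stand at (222,168) and (323,245), two purple look-alikes at (231,120) and (248,150), and the rail runs from (196,225) to (275,280) with its marker at (242,245). Top view: stands at (198,199) and (312,202), rail from (212,160) to (290,156). Next, a close crop to pick the right board.

Run:
```python
from h import *
p,_=load('scene'); t,_=load('top')
a=cv2.resize(p[125:300,180:355],(525,525),interpolation=3)
b=cv2.resize(t[140:220,180:340],(640,320),interpolation=3)
cv2.imwrite('pics/c1.png',a[:,:,::-1]);cv2.imwrite('pics/c2.png',b[:,:,::-1])
```

```text
(no output)
```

View pics/c1.png

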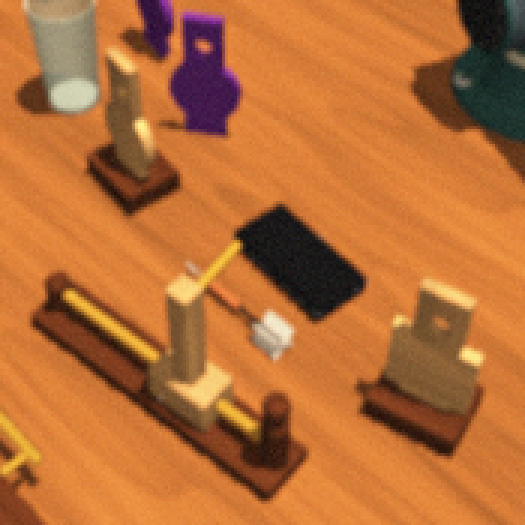

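View pics/c2.png

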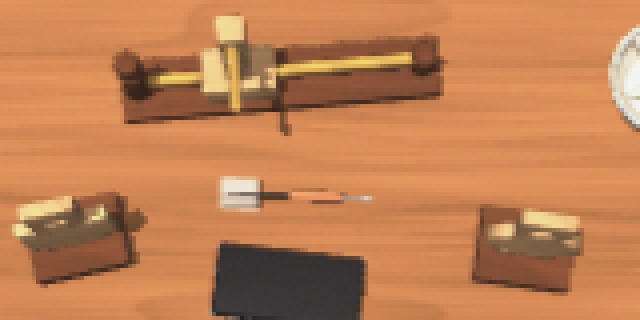

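Candidates in the scene view: pale board at (222,168) has a disc blade, so it is the round board. The pale board at (323,245) has square shoulders, so it is the square one. Those at (248,150) and (231,120) are purple look-alikes. I choose (222,168), which is at (312,200) in the top view. The tall post is the left (+y) end, at (271,268) in the scene view.

Run:
```python
from h import *
for n in('top','scene'):
    p,d=load(n); C=cloud(n,d)
    hsv=cv2.cvtColor(p,cv2.COLOR_RGB2HSV); Z=C[...,2]; X=C[...,0];Y=C[...,1]
    ok=d>0
    def rep(name,m,flat=True):
        m=m&ok; q=C[m]
        if len(q)<4: print(n,name,len(q));return
        (c,s,a)=cv2.minAreaRect((q[:,:2]*1000).astype(np.float32))
        _,_,vt=np.linalg.svd(q[:,:2]-q[:,:2].mean(0)); v=vt[0]*np.sign(vt[0][1])
        print(n,name,len(q),'mean',q.mean(0).round(4),'rect c',np.round(c,1),np.round(s,1),round(a,1),'axis deg from y',round(np.degrees(np.arctan2(-v[0],v[1])),1))
    if n=='top': print(C[160,237],C[197,314],C[196,190])
    reg=(X>.35)&(X<.68)&(Y>-.35)&(Y<.25)
    nl,lab=cv2.connectedComponents((reg&ok&(Z>.165)&(Z<.2)).astype(np.uint8))
    for i in range(1,nl): rep('high',lab==i)
    nl,lab=cv2.connectedComponents((reg&ok&(Z>.01)).astype(np.uint8))
    for i in range(1,nl):
        if (lab==i).sum()>40:
            rep('all',lab==i); rep('  low',(lab==i)&(Z<.034)); rep('  85-125',(lab==i)&(Z<.125)&(Z>.085))
```

```text
[0.58240234 0.04385861 0.1752679 ] [ 0.46219875 -0.22224474  0.15666574] [0.46057932 0.20686818 0.13501212]
top high 104 mean [0.6065 0.0414 0.1814] rect c [597.3  41.7] [81.2 23.8] 2.9 axis deg from y -83.3
top high 57 mean [0.4682 0.1956 0.1762] rect c [468.8 196.1] [12.5 46.2] 13.9 axis deg from y 14.7
top high 58 mean [ 0.4662 -0.2308  0.1763] rect c [ 466.7 -231.1] [45.6 12.7] 82.5 axis deg from y -6.9
top high 23 mean [ 0.3567 -0.2441  0.1692] rect c [ 354.9 -243. ] [11.3 25.1] 31.7 axis deg from y 21.2
top all 1308 mean [0.6242 0.0083 0.0481] rect c [611.2   1.7] [100.  308.4] 6.5 axis deg from y 7.4
top   low 739 mean [ 0.6259 -0.0057  0.0191] rect c [630.4   3.9] [ 61.3 308.4] 6.5 axis deg from y 7.3
top   85-125 52 mean [0.6149 0.1112 0.1089] rect c [618.1  90.7] [ 20.4 119.4] 5.3 axis deg from y 2.3
top all 106 mean [ 0.6417 -0.3313  0.0326] rect c [ 629.7 -330.8] [ 37.8 100.3] 89.4 axis deg from y 89.4
top   low 48 mean [ 0.6395 -0.3325  0.0187] rect c [ 632.3 -332.3] [34.9 94.5] 89.4 axis deg from y -88.0
top   85-125 0
top all 71 mean [0.5181 0.0388 0.0195] rect c [517.
[... 2231 characters left out ...]
 c [ 632.4 -330.9] [94.9 37.7] 0.3 axis deg from y -89.9
scene   85-125 0
scene all 3641 mean [0.5805 0.0255 0.0479] rect c [520.9  -5.4] [280.6 312.9] 6.3 axis deg from y -74.1
scene   low 2276 mean [0.5521 0.0118 0.0219] rect c [520.9  -5.4] [280.6 312.9] 6.3 axis deg from y -86.7
scene   85-125 214 mean [0.6238 0.0979 0.1066] rect c [620.   95.6] [ 24.1 124.1] 6.3 axis deg from y 8.0
scene all 1425 mean [0.4757 0.2019 0.079 ] rect c [467.7 197.5] [70.6 90.6] 13.8 axis deg from y 18.1
scene   low 485 mean [0.4848 0.2062 0.026 ] rect c [467.7 197.5] [70.6 90.6] 13.8 axis deg from y 25.6
scene   85-125 302 mean [0.4711 0.1994 0.1048] rect c [467.6 197.6] [16.2 82. ] 13.8 axis deg from y 14.6
```

>>> drive_tool(
  plan=[
    [[0,0,40],[0,0,0],1],
    [[42,-42,0],[0,0,7],1],
    [[42,-42,0],[0,0,7],1],
    [[42,-42,0],[0,0,7],1],
    [[42,-42,0],[0,0,0],1],
    [[42,-42,0],[0,0,0],1],
    [[42,-42,0],[0,0,0],1],
    [[42,-42,0],[0,0,0],1],
    [[42,-42,0],[0,0,0],1],
    [[42,-42,0],[0,0,0],1],
  ],
)

```text
t: 1.35
ee_pos: [0.5181, 0.1525, 0.2497]
ee_rot: [-0.055, 0.998, 0.0, -0.0]
ft_force: [1.2, 1.1, -0.3]
finger_gap: 1.002
grasp_force: 0.0
```

>>> drive_tool(
  plan=[
    [[36,-36,0],[0,0,0],1],
    [[36,-36,0],[0,0,0],1],
    [[36,-36,0],[0,0,0],1],
    [[0,0,-30],[0,0,0],1],
    [[0,0,-30],[0,0,0],1],
    [[0,0,-30],[0,0,0],1],
    [[0,0,0],[0,0,0],0.2],
    [[0,0,0],[0,0,0],0.0],
    [[0,0,0],[0,0,0],0.0],
    [[0,0,0],[0,0,0],0.0],
  ],
)

```text
t: 2.6
ee_pos: [0.6261, 0.0461, 0.1627]
ee_rot: [-0.055, 0.998, -0.0, 0.002]
ft_force: [-0.8, 0.5, 4.6]
finger_gap: 0.249
grasp_force: 58.6
```

>>> drive_tool(
  plan=[
    [[-0.8,7,0],[0,0,0],0],
    [[-0.8,7,0],[0,0,0],0],
    [[-0.8,7,0],[0,0,0],0],
    [[-0.8,7,0],[0,0,0],0],
    [[-0.8,7,0],[0,0,0],0],
    [[-0.8,7,0],[0,0,0],0],
    [[0,0,0],[0,0,0],0],
    [[0,0,0],[0,0,0],0],
    [[0,0,0],[0,0,0],0],
    [[0,0,0],[0,0,0],0],
  ],
)

```text
t: 3.85
ee_pos: [0.6214, 0.0889, 0.1627]
ee_rot: [-0.056, 0.998, 0.0, 0.002]
ft_force: [-0.9, -0.2, 5.7]
finger_gap: 0.248
grasp_force: 58.8
```

>>> drive_tool(
  plan=[
    [[-0.2,1.5,0],[0,0,0],0],
    [[-0.2,1.5,0],[0,0,0],0],
    [[0,0,0],[0,0,0],0],
    [[0,0,0],[0,0,0],0],
    [[0,0,0],[0,0,0],0],
    [[0,0,0],[0,0,0],0],
    [[0,0,0],[0,0,0],0],
    [[0,0,0],[0,0,0],0],
    [[0,0,0],[0,0,0],0],
    [[0,0,0],[0,0,0],0],
  ],
)

```text
t: 5.1
ee_pos: [0.6212, 0.091, 0.1627]
ee_rot: [-0.055, 0.998, -0.0, 0.002]
ft_force: [1.1, -2.3, 5.9]
finger_gap: 0.249
grasp_force: 58.8
```

>>> drive_tool(
  plan=[
    [[-0.2,1.5,0],[0,0,0],0],
    [[0,0,0],[0,0,0],0],
    [[-0.2,1.5,0],[0,0,0],0],
    [[0,0,0],[0,0,0],0],
    [[0,0,0],[0,0,0],0],
    [[0,0,0],[0,0,0],0],
    [[0,0,0],[0,0,0],0],
    [[0,0,0],[0,0,0],0],
    [[0,0,0],[0,0,0],0],
    [[0,0,0],[0,0,0],0],
  ],
)

```text
t: 6.35
ee_pos: [0.6209, 0.0939, 0.1626]
ee_rot: [-0.055, 0.998, -0.0, 0.002]
ft_force: [0.3, -2.4, 5.8]
finger_gap: 0.246
grasp_force: 58.8
```

>>> drive_tool(
  plan=[
    [[-0.2,1.5,0],[0,0,0],0],
    [[0,0,0],[0,0,0],0],
    [[0,0,0],[0,0,0],0],
    [[-0.2,1.5,0],[0,0,0],0],
    [[0,0,0],[0,0,0],0],
    [[0,0,0],[0,0,0],0],
    [[0,0,0],[0,0,0],0],
    [[0,0,0],[0,0,0],0],
    [[0,0,0],[0,0,0],0],
    [[0,0,0],[0,0,0],0],
  ],
)

```text
t: 7.6
ee_pos: [0.6206, 0.0969, 0.1627]
ee_rot: [-0.055, 0.998, -0.0, 0.003]
ft_force: [0.4, -2.8, 5.1]
finger_gap: 0.246
grasp_force: 58.8
```

>>> drive_tool(
  plan=[
    [[-0.2,1.5,0],[0,0,0],0],
    [[0,0,0],[0,0,0],0],
    [[0,0,0],[0,0,0],0],
    [[-0.2,1.5,0],[0,0,0],0],
    [[0,0,0],[0,0,0],0],
    [[0,0,0],[0,0,0],0],
    [[0,0,0],[0,0,0],0],
    [[0,0,0],[0,0,0],0],
    [[0,0,0],[0,0,0],0],
    [[0,0,0],[0,0,0],0],
  ],
)

```text
t: 8.85
ee_pos: [0.6205, 0.0973, 0.1627]
ee_rot: [-0.054, 0.999, -0.003, 0.003]
ft_force: [2.2, -7.1, 4.8]
finger_gap: 0.248
grasp_force: 58.8
```

Run:
```python
from h import *
p,d=snap('scene')
cv2.imwrite('pics/m1.png',cv2.resize(p[190:310,180:330],(750,600),interpolation=3)[:,:,::-1])
C=cloud('scene',d); hh=C[...,2]
```

```text
(no output)
```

View pics/m1.png

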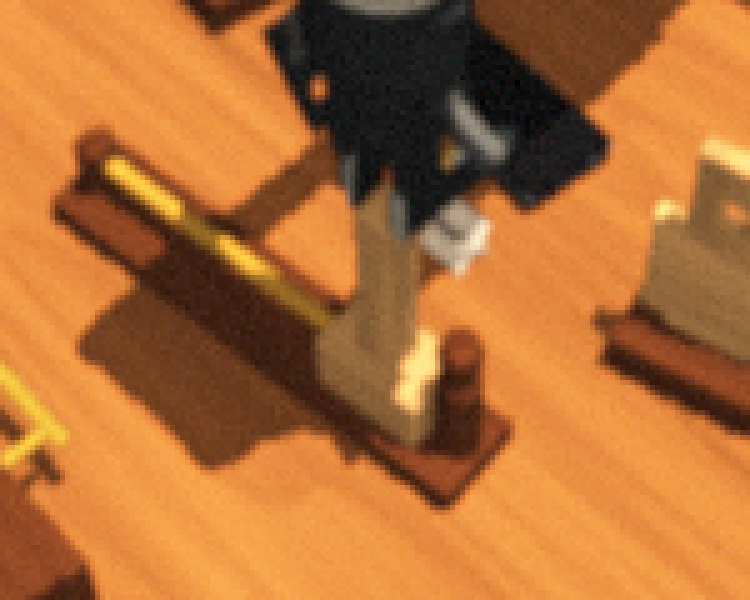

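The block at (435,400) is against the tall post and the force has risen to about 7 N, so the marker is at its stop. Now I release it and go to the round board.

>>> drive_tool(
  plan=[
    [[0,0,0],[0,0,0],0.7],
    [[0,0,0],[0,0,0],0.7],
    [[0,0,0],[0,0,0],0.7],
    [[0,0,40],[0,0,0],1],
    [[0,0,40],[0,0,0],1],
    [[-25,-50,0],[0,0,-6.6],1],
    [[-25,-50,0],[0,0,-6.6],1],
    [[-26,-55,0],[0,0,0],1],
    [[-26,-55,0],[0,0,0],1],
    [[-26,-55,0],[0,0,0],1],
  ],
)

```text
t: 10.15
ee_pos: [0.4898, -0.166, 0.2402]
ee_rot: [0.059, 0.998, 0.0, 0.0]
ft_force: [0.7, -0.4, 0.6]
finger_gap: 1.001
grasp_force: 0.0
```

>>> drive_tool(
  plan=[
    [[-26,-55,0],[0,0,0],1],
    [[0,0,0],[0,0,0],1],
    [[0,0,0],[0,0,0],1],
    [[0,0,0],[0,0,0],1],
    [[0,0,0],[0,0,0],1],
    [[0,0,0],[0,0,0],1],
    [[0,0,0],[0,0,0],1],
    [[0,0,0],[0,0,0],1],
    [[0,0,0],[0,0,0],1],
    [[0,0,0],[0,0,0],1],
  ],
)

```text
t: 11.4
ee_pos: [0.4647, -0.22, 0.2402]
ee_rot: [0.06, 0.998, 0.0, -0.0]
ft_force: [-0.3, -0.9, 0.9]
finger_gap: 0.994
grasp_force: 0.0
```

Run:
```python
from h import *
p,d=snap('scene'); C=cloud('scene',d); X,Y,Z=C[...,0],C[...,1],C[...,2]
def r(m,l):
    q=C[m&(d>0)]; print(l,len(q),q.mean(0).round(4),[np.round(v,1) for v in cv2.minAreaRect((q[:,:2]*1000).astype(np.float32))])
r((Z>.165)&(Z<.2)&(X>.5)&(X<.68)&(abs(Y-.09)<.06),'marker+peg')
r((Z>.183)&(Z<.195)&(X>.5)&(X<.68)&(abs(Y-.09)<.06),'marker top')
r((Z>.1)&(Z<.122)&(X>.55)&(X<.68)&(Y>.115)&(Y<.2),'tall')
r((Z>.165)&(Z<.185)&(X>.43)&(X<.5)&(abs(Y+.23)<.035),'board top')
cv2.imwrite('pics/b1.png',cv2.resize(p[100:220,150:300],(750,600),interpolation=3)[:,:,::-1])
s=arm.sense();print(s['t'],s['ft_force'],s['torque'])
```

```text
marker+peg 224 [0.6065 0.0978 0.1809] [array([591.1,  92.4]), array([83.9, 24.5]), np.float64(10.3)]
marker top 97 [0.6136 0.097  0.1867] [array([593. ,  92.7]), array([80.1, 24.5]), np.float64(10.3)]
tall 81 [0.6169 0.1468 0.1131] [array([616. , 145.4]), array([22.1, 20.5]), np.float64(80.0)]
board top 70 [ 0.4678 -0.2265  0.1752] [array([ 465.9, -229.5]), array([46.7, 13.5]), np.float64(84.1)]
11.45 [ 0.49710437 -0.52020895 -1.02867448] [-0.01163545 -0.03533197 -0.02787569]
```

View pics/b1.png

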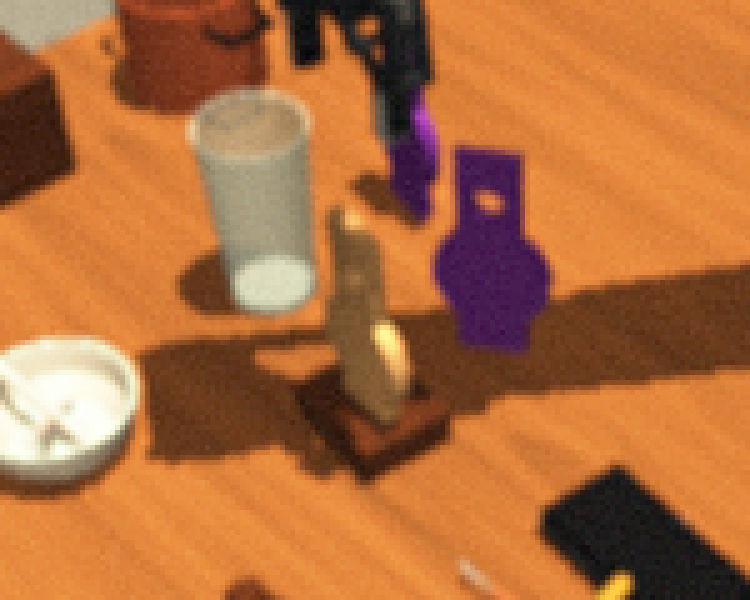

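The gripper hangs above the pale round board at (360,310) in the crop, with the glass and purple boards clear of it. I go down and grip.

>>> drive_tool(
  plan=[
    [[2,-9.5,0],[0,0,0],1],
    [[0,0,-32],[0,0,0],1],
    [[0,0,-32],[0,0,0],1],
    [[0,0,-32],[0,0,0],1],
    [[0,0,0],[0,0,0],1],
    [[0,0,0],[0,0,0],0.5],
    [[0,0,0],[0,0,0],0.3],
    [[0,0,0],[0,0,0],0.3],
    [[0,0,0],[0,0,0],0.3],
    [[0,0,0],[0,0,0],0.3],
  ],
)

```text
t: 12.7
ee_pos: [0.468, -0.23, 0.1468]
ee_rot: [0.06, 0.998, -0.001, 0.002]
ft_force: [-1.6, 0.7, 5.3]
finger_gap: 0.511
grasp_force: 61.5
```

>>> drive_tool(
  plan=[
    [[0,0,15],[0,0,0],0.3],
    [[0,0,35],[0,0,0],0.3],
    [[0,0,40],[0,0,0],0.3],
    [[0,0,0],[0,0,0],0.3],
    [[0,0,0],[0,0,0],0.3],
    [[8,40,0],[0,0,4.4],0.3],
    [[8,45,0],[0,0,4.5],0.3],
    [[8,45,0],[0,0,4.4],0.3],
    [[8,45,0],[0,0,0],0.3],
    [[8,45,0],[0,0,0],0.3],
  ],
)

```text
t: 13.95
ee_pos: [0.5058, -0.0078, 0.2317]
ee_rot: [-0.056, 0.998, 0.0, -0.002]
ft_force: [0.0, -0.4, -0.7]
finger_gap: 0.51
grasp_force: 61.6
```

>>> drive_tool(
  plan=[
    [[5,45,0],[0,0,0],0.3],
    [[5,35,0],[0,0,0],0.3],
    [[0,15,0],[0,0,0],0.3],
    [[0,0,-20],[0,0,0],0.3],
    [[0,0,-20],[0,0,0],0.3],
    [[0,0,0],[0,0,0],0.3],
    [[0,0,0],[0,0,0],0.3],
    [[0,0,0],[0,0,0],0.3],
    [[0,0,0],[0,0,0],0.3],
    [[0,0,0],[0,0,0],0.3],
  ],
)

```text
t: 15.2
ee_pos: [0.5169, 0.0856, 0.1947]
ee_rot: [-0.056, 0.998, 0.0, 0.0]
ft_force: [1.1, 0.4, -1.5]
finger_gap: 0.508
grasp_force: 61.7
```

Run:
```python
from h import *
ims=[]
for n,(a,b,c,e) in dict(scene=(190,310,200,330),top=(140,210,195,275)).items():
    p,d=snap(n); C=cloud(n,d); X,Y,Z=C[...,0],C[...,1],C[...,2]
    hsv=cv2.cvtColor(p,cv2.COLOR_RGB2HSV)
    for l,m in dict(board=(X>.49)&(X<.535)&(abs(Y-.085)<.05)&(Z>.07)&(Z<.225)).items():
        q=C[m&(d>0)]; print(n,l,len(q),q.mean(0).round(4),q.min(0).round(3),q.max(0).round(3),[np.round(v,1) for v in cv2.minAreaRect((q[:,:2]*1000).astype(np.float32))])
    m=(X>.535)&(X<.66)&(abs(Y-.09)<.06)&(Z>.165)&(Z<.2)&(d>0); q=C[m]
    print(n,'marker',len(q),[np.round(v,1) for v in cv2.minAreaRect((q[:,:2]*1000).astype(np.float32))])
    ims.append(cv2.resize(p[a:b,c:e],(400,int(400*(b-a)/(e-c))),interpolation=3))
h=max(i.shape[0] for i in ims)
ims=[cv2.copyMakeBorder(i,0,h-i.shape[0],0,0,0) for i in ims]
cv2.imwrite('pics/p1.png',np.hstack(ims)[:,:,::-1])
```

```text
scene board 759 [0.5188 0.0906 0.1476] [0.503 0.044 0.07 ] [0.529 0.129 0.225] [array([517.2,  86.4]), array([19. , 85.5]), np.float64(7.5)]
scene marker 223 [array([591.2,  93.2]), array([82.7, 24.1]), np.float64(8.4)]
top board 123 [0.5109 0.0923 0.1478] [0.504 0.041 0.08 ] [0.527 0.126 0.224] [array([514.7,  83.5]), array([15.7, 84.7]), np.float64(6.8)]
top marker 0 [array([0., 0.]), array([0., 0.]), np.float64(0.0)]
```

View pics/p1.png

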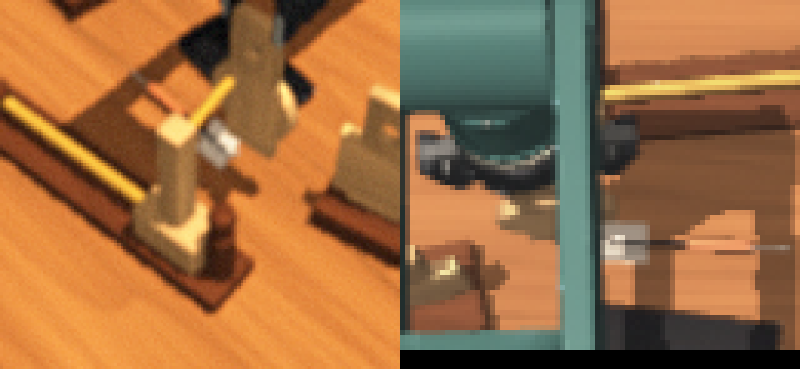

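The scene crop shows the board held upright beyond the peg, with its eye near (252,50) and the peg tip near (231,80). Next I compute heights from those pixels.

Run:
```python
from h import *
p,d=load('scene'); C=cloud('scene',d); X,Y,Z=C[...,0],C[...,1],C[...,2]
o,r=rays('scene',[[281.9,206.2]])
n=np.array([.9936,.113,0]); P0=np.array([.5235,.0871,0])
print('eye',o+r[0]*(n@(P0-o))/(n@r[0]))
B=(X>.5)&(X<.535)&(abs(Y-.086)<.05)&(d>0)
g=cv2.cvtColor(p,cv2.COLOR_RGB2GRAY)
print(g[198:214,274:291]); 
q=C[B&(Z>.05)&(Z<.08)]; print('foot z min',np.sort(C[B&(Z>.03)][:,2])[:6].round(4))
s=np.array([0.6205,.0965]); rel=C[...,:2]-s; u=rel@np.array([.9936,.113]); v=rel@np.array([-.113,.9936])
for a in range(-72,-14,8):
    m=(u*1000>a)&(u*1000<a+8)&(abs(v)<.012)&(Z>.16)&(Z<.2)&(d>0)
    print(a+4,m.sum(),(v[m].mean()*1000).round(1),Z[m].max().round(4),Z[m].mean().round(4))
m=B&(Z>.08)&(Z<.2)
A=np.c_[C[m],np.ones(m.sum())]; c=A[:,:3].mean(0); print('normal',np.linalg.svd(A[:,:3]-c)[2][2].round(3))
```

```text
eye [0.52329704 0.08888464 0.19440882]
[[ 35  70  87  94  87  89  94  97  99 103 101 112 117 112  96  87  93]
 [ 38  75  91  95  89  93  89  97  98  97 102 100 114 110  94  89  94]
 [ 43  78  90  89  91  91  92  96 100  98 102 100 105  98  87  93  98]
 [ 46  82  94  90  86  94  97 100 101  96  98 101 108  96  81  93  96]
 [ 46  79  92  90  96  89  99  92 101  97 103  98 102  91  80  97  95]
 [ 40  82  97  92  94  92  93  96  92  97 104  97 102  94  84  91  94]
 [ 44  81  90  90  90  92 100  95  91  95  95  92  97  96  95  95 105]
 [ 46  76  91  90  93  95  97  99  94  85  89  97 103 104 103  96 100]
 [ 46  84  95  90  90  95 108 103 104  84  87  93 103  96 102 102 100]
 [ 56  78  93  93  90 108 108 115 121 105  94  97 104 104 101 102  99]
 [ 64  86  91  85  92  96 109 111 120 111 104 101  95 105 105 101  98]
 [ 77  93  96  90  95  95  99 106 112 110 101 100 102 108  99  95 102]
 [ 90  95  95  92  92  91  99 100 101  98  96  97 103 107 101  96 100]
 [ 96  97  99  92  97  92  95  97 104  99  98  98 105 109  98  95 100]
 [ 99  97 107  99  99  97  94  98  96  96  96  94 106 110 105  98  97]
 [ 95 100 104 101  97  91  97  98  98  96 103 105 107 107 101  93  97]]
foot z min [0.0302 0.0549 0.0564 0.0566 0.0566 0.0569]
-68 8 2.1 0.1851 0.183
-60 10 2.1 0.1867 0.1821
-52 16 2.2 0.1839 0.1804
-44 10 1.2 0.1832 0.1799
-36 12 2.5 0.1806 0.1776
-28 12 2.2 0.1802 0.1765
-20 9 1.7 0.1784 0.176
-12 16 0.9 0.1888 0.1838
normal [-0.988 -0.154 -0.016]
```

>>> drive_tool(
  plan=[
    [[0,0,-8],[0,0,0],0.3],
    [[0,0,0],[0,0,0],0.3],
    [[6,0.7,0],[0,0,0],0.3],
    [[6,0.7,0],[0,0,0],0.3],
    [[6,0.7,0],[0,0,0],0.3],
    [[6,0.7,0],[0,0,0],0.3],
    [[6,0.7,0],[0,0,0],0.3],
    [[6,0.7,0],[0,0,0],0.3],
    [[0,0,0],[0,0,0],0.3],
    [[0,0,0],[0,0,0],0.3],
  ],
)

```text
t: 16.55
ee_pos: [0.5527, 0.0898, 0.1862]
ee_rot: [-0.056, 0.998, 0.0, -0.0]
ft_force: [-0.4, -1.2, -1.8]
finger_gap: 0.507
grasp_force: 61.7
```

Run:
```python
from h import *
p,d=snap('scene')
cv2.imwrite('pics/i1.png',cv2.resize(p[190:310,200:330],(650,600),interpolation=3)[:,:,::-1])
s=arm.sense();print(s['ft_force'],s['torque'])
```

```text
[-0.52064596  0.05816318 -1.46170051] [ 0.01607339  0.05476445 -0.016974  ]
```

View pics/i1.png

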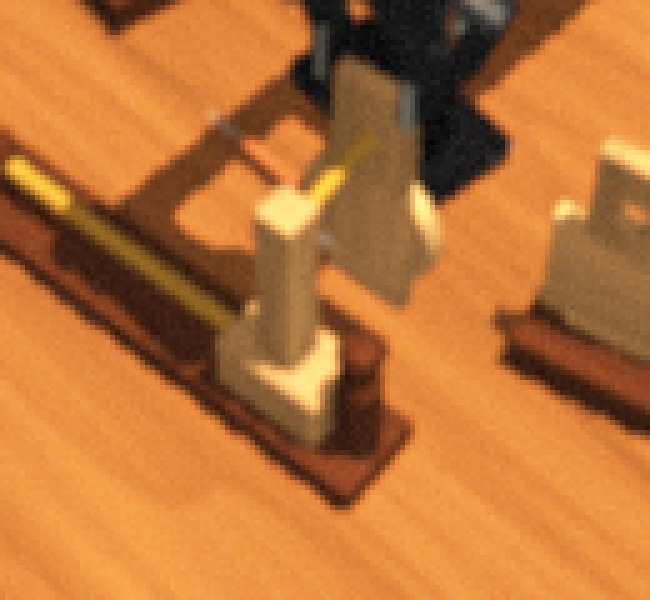

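The peg's tip, at (370,140), enters the eye without any force. I go on in to the seat.

>>> drive_tool(
  plan=[
    [[5,0.6,0],[0,0,0],0.3],
    [[5,0.6,0],[0,0,0],0.3],
    [[5,0.6,0],[0,0,0],0.3],
    [[5,0.6,0],[0,0,0],0.3],
    [[5,0.6,0],[0,0,0],0.3],
    [[0,0,0],[0,0,0],0.3],
    [[0,0,0],[0,0,0],0.3],
    [[0,0,0],[0,0,0],0.3],
    [[0,0,0],[0,0,0],0.3],
    [[0,0,0],[0,0,0],0.3],
  ],
)

```text
t: 17.85
ee_pos: [0.5777, 0.0928, 0.1863]
ee_rot: [-0.056, 0.998, 0.0, 0.0]
ft_force: [-0.3, 0.8, -1.5]
finger_gap: 0.51
grasp_force: 61.7
```

>>> drive_tool(
  plan=[
    [[0,0,-2],[0,0,0],0.3],
    [[0,0,-2],[0,0,0],0.3],
    [[0,0,-2],[0,0,0],0.3],
    [[0,0,-1],[0,0,0],0.3],
    [[0,0,0],[0,0,0],0.3],
    [[0,0,0],[0,0,0],0.3],
    [[0,0,0],[0,0,0],0.3],
    [[0,0,0],[0,0,0],0.3],
    [[0,0,0],[0,0,0],0.3],
    [[0,0,0],[0,0,0],0.3],
  ],
)

```text
t: 19.1
ee_pos: [0.5778, 0.0928, 0.1792]
ee_rot: [-0.056, 0.998, 0.0, -0.0]
ft_force: [0.0, -0.9, -2.4]
finger_gap: 0.513
grasp_force: 61.7
```

>>> drive_tool(
  plan=[
    [[0,0,-1],[0,0,0],0.3],
    [[0,0,0],[0,0,0],0.3],
    [[0,0,-1],[0,0,0],0.3],
    [[0,0,0],[0,0,0],0.3],
    [[0,0,0],[0,0,0],0.3],
    [[0,0,0],[0,0,0],0.3],
    [[0,0,0],[0,0,0],0.3],
    [[0,0,0],[0,0,0],0.3],
    [[0,0,0],[0,0,0],0.3],
    [[0,0,0],[0,0,0],0.3],
  ],
)

```text
t: 20.35
ee_pos: [0.5782, 0.0929, 0.1784]
ee_rot: [-0.056, 0.998, 0.0, 0.001]
ft_force: [-1.0, 0.9, 5.6]
finger_gap: 0.509
grasp_force: 62.4
```

The force turned from −2.4 to +5.6 N, so the eye rests on the peg at the expected height. Release and rise.

>>> drive_tool(
  plan=[
    [[0,0,0],[0,0,0],0.6],
    [[0,0,0],[0,0,0],0.75],
    [[0,0,0],[0,0,0],0.9],
    [[0,0,0],[0,0,0],0.9],
    [[0,0,10],[0,0,0],0.9],
    [[0,0,20],[0,0,0],0.9],
    [[0,0,30],[0,0,0],0.9],
    [[0,0,40],[0,0,0],0.9],
    [[-20,0,40],[0,0,0],0.9],
    [[-40,0,0],[0,0,0],0.9],
  ],
)

```text
t: 21.6
ee_pos: [0.5192, 0.0928, 0.3222]
ee_rot: [-0.056, 0.998, 0.0, 0.004]
ft_force: [-0.2, 0.6, 0.6]
finger_gap: 0.901
grasp_force: 0.0
```

>>> drive_tool(
  plan=[
    [[-40,0,0],[0,0,0],0.9],
    [[-40,-30,0],[0,0,0],0.9],
    [[-40,-30,0],[0,0,0],0.9],
    [[0,0,0],[0,0,0],0.9],
    [[0,0,0],[0,0,0],0.9],
    [[0,0,0],[0,0,0],0.9],
    [[0,0,0],[0,0,0],0.9],
    [[0,0,0],[0,0,0],0.9],
    [[0,0,0],[0,0,0],0.9],
    [[0,0,0],[0,0,0],0.9],
  ],
)

```text
t: 22.85
ee_pos: [0.3978, 0.0329, 0.3172]
ee_rot: [-0.056, 0.998, 0.0, -0.0]
ft_force: [0.2, 0.2, -0.5]
finger_gap: 0.897
grasp_force: 0.0
```

Run:
```python
from h import *
p,d=snap('scene'); q,_=snap('scene'); print('motion',cv2.absdiff(p,q)[190:310,200:330].max(), cv2.absdiff(p,q)[190:310,200:330].mean())
C=cloud('scene',d); X,Y,Z=C[...,0],C[...,1],C[...,2]
m=(Z>.1)&(Z<.122)&(X>.55)&(X<.68)&(Y>.115)&(Y<.2)&(d>0); print('tall',cv2.minAreaRect((C[m][:,:2]*1000).astype(np.float32)))
m=(Z>.183)&(Z<.195)&(X>.605)&(X<.68)&(abs(Y-.09)<.06)&(d>0); print('marker top',C[m].mean(0))
cv2.imwrite('pics/f1.png',cv2.resize(p[190:310,200:330],(650,600),interpolation=3)[:,:,::-1])
```

```text
motion 34 3.121132478632479
tall ((594.7244873046875, 135.92034912109375), (67.77194213867188, 23.218257904052734), 24.553377151489258)
marker top [0.62032794 0.09781053 0.18698346]
```

View pics/f1.png

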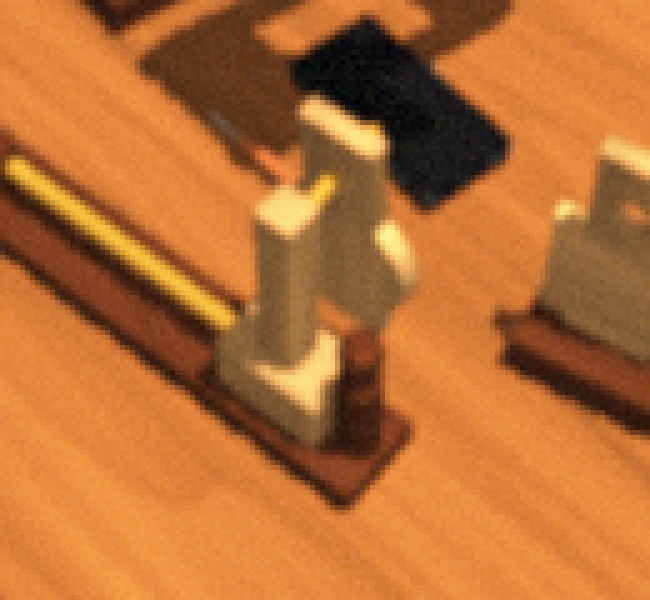

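The board hangs on the peg at (330,185), and the block at (330,420) is still against the tall post at (362,390). I let it settle, check that it is still, and hand in.

>>> drive_tool(
  plan=[
    [[0,0,0],[0,0,0],0.9],
    [[0,0,0],[0,0,0],0.9],
    [[0,0,0],[0,0,0],0.9],
    [[0,0,0],[0,0,0],0.9],
    [[0,0,0],[0,0,0],0.9],
    [[0,0,0],[0,0,0],0.9],
    [[0,0,0],[0,0,0],0.9],
    [[0,0,0],[0,0,0],0.9],
    [[0,0,0],[0,0,0],0.9],
    [[0,0,0],[0,0,0],0.9],
  ],
)

```text
t: 24.2
ee_pos: [0.3978, 0.0328, 0.3172]
ee_rot: [-0.056, 0.998, 0.0, -0.0]
ft_force: [0.4, 0.3, 0.1]
finger_gap: 0.903
grasp_force: 0.0
```

>>> drive_tool(
  plan=[
    [[0,0,0],[0,0,0],0.9],
    [[0,0,0],[0,0,0],0.9],
    [[0,0,0],[0,0,0],0.9],
    [[0,0,0],[0,0,0],0.9],
    [[0,0,0],[0,0,0],0.9],
    [[0,0,0],[0,0,0],0.9],
    [[0,0,0],[0,0,0],0.9],
    [[0,0,0],[0,0,0],0.9],
    [[0,0,0],[0,0,0],0.9],
    [[0,0,0],[0,0,0],0.9],
  ],
)

```text
t: 25.45
ee_pos: [0.3978, 0.0328, 0.3172]
ee_rot: [-0.056, 0.998, 0.0, 0.0]
ft_force: [0.4, -0.7, -0.5]
finger_gap: 0.899
grasp_force: 0.0
```

Run:
```python
from h import *
f=[]
for i in range(8): f.append(arm.read_camera('scene')[0][205:262,255:288].astype(float))
n=[abs(f[i]-f[0]).mean().round(2) for i in range(1,8)]; print(n)
if max(n)<1.25*min(n): print(arm.finish_job())
```

```text
[np.float64(3.46), np.float64(3.48), np.float64(3.47), np.float64(3.46), np.float64(3.43), np.float64(3.43), np.float64(3.36)]
the job is handed in; nothing more can be done
None
```

The job is handed in at about 26 s: the marker is against the tall post, and the round board hangs still by its eye on the marker's peg with the gripper clear; I saw nothing else disturbed, and no verdict was returned.

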